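# Start the bench function test

### The arm

A 7-joint arm with a two-finger parallel gripper is mounted at the origin on the work surface. World frame = base frame: x ahead of the robot, y to its left, z up, the work surface at z = 0. Lengths are in m, angles in rad, forces in N, time in s.
With the tool pointing down it reaches from about 0.4 to 0.85 m from the base axis. Payload 4.5 kg.
Tool frame: the origin (TCP) lies on the centre line of the jaws, within the pads' length; the fingertips stand env.tip_reach ahead of it and the grasp point (between the pads) lies 6 mm ahead of it (env.tip_reach is the distance from the TCP to the fingertips, in m); z points along the fingers, y is the line along which they close (so a half turn about z gives the same grasp; the last joint's range is limited). The gripper opens to 85 mm and grips with 20 to 120 N. Pads are 22 mm wide; open, the fingers measure 114 mm over their backs; the gripper's body (76 mm by 85 mm) begins 54 mm behind the grasp point. The pads swing forward as they close: fully open they stand 13 mm farther back than shut.
Start: joints at [-1.278, 0.689, -0.195, 1.565, 0.157, 0.902, -0.215], TCP at [0.16, 0.604, 0.256] pointing down, gripper open.
Joint ranges: [-3.01, 3.01], [-0.46, 2.08], [-1.47, 1.51], [0.13, 2.56], [-1, 4.14], [0.04, 2.09], [-2.66, 2.66]. Speed limits (rad/s): [2.57, 2.57, 3.14, 3.14, 3.14, 3.14, 3.14].

### API

Orientations are given as a unit quaternion [x, y, z, w].
In Python, from bench import env gives the robot as it stands. The module is installed in compiled form; this text tells all that it offers.
- The arm moves only by the tool move_arm, never from a script. Its argument "rows" is one flat list of numbers, 7 for each row, row after row: the opening, from -1 (shut) to 1 (fully open), then the shift along the tool's x, y, z normalised to -1 to 1, where 1 is 0.5 m, then the turn, a rotation vector about the tool's x, y, z normalised to -1 to 1, where 1 is 45 degrees. A call has 1 to 8 rows; each row is the pose to reach, as a shift and turn from the pose commanded when the call began, along the tool's axes at that moment; what a row does not reach only later rows make up. A row lasts 1/10 s, in which the tool goes at most 50 mm and 8.59 degrees, less where a joint would pass 70% of its speed; a pose out of reach is approached as far as the arm can. A call with a number of a shift or a turn outside -1 to 1 is refused whole. A call with a gripper value outside its range is refused whole. The fingers move at their own pace and stop on an object; "force" is the grip in N (left out, the last holds). Time passes only in rows, so rows that repeat a pose let the fingers close. It gives the time, the measured TCP pose, the force, the opening and the grip force at its end, in the units of the state.
- env.read_state(): the state, without advancing time (a new reading comes with each control period).
- env.read_camera(name): name is "scene" or "side" or "wrist"; returns the picture (400x640x3 uint8, blue, green, red); there is no depth.
- env.camera_params(name): a dict with "fovy" (degrees; the focal length in pixels is half the picture's height over the tangent of half this angle, whatever the lens; pixels are square), "cx", "cy" (the principal point, pixels), "view" (4x4, takes a point from world to camera coordinates). Camera axes: x right, y down, z forward; pixel columns grow to the right and rows downward; lengths in m; the calibration is good to about 2 mm. A picture is of the moment at which its call begins: read the wrist's pose just before it. camera_params takes no time and is no camera call; for the wrist camera it gives the pose at the moment of the call.
- env.sign_off(): hands the job in; it is judged then, once.
The state is a dict: "clock": time; "joints": joint angles; "joint_velocities": joint speeds; "joint_efforts": joint torques, N m; "position": TCP position; "eef_rot": TCP orientation; "force": force on the tool from outside, world axes, zero at the start; "torque": the same for the moment, N m; "width": opening from 0.0 (shut) to 1.0 (fully open); "finger_force": force on a finger pad.
Only numpy, scipy, OpenCV 4.12 (cv2) and the standard library are available. Lean on these libraries where they do the work, as an engineer would, in place of code of your own. Each camera call takes 0.05 s, during which the arm holds its last target. There are 200 camera calls.

### The job

Run a test on the repair bench using only the fingertips. Switch on the outlet box by pressing the rocker's raised end, the one with the bar mark, fully down; then press the square key on the tester all the way down and let it come up; then press the long bar key down and keep it down, finishing while you still hold it. Do not press the round key, do not press either of the other keys before the power is on, and pick nothing up: the outlet box and everything else stay where they stand.

Things in the scene. Friction and masses are not known exactly. Their poses are not given: they have to be found in the camera images.
- outlet_box: Loose metal outlet box, 190 (x) x 86 (y) x 55 mm high, 0.9 kg nominal, standing flat on the bench to the robot's right. Origin: centre of its underside; x along its length, z up. On top: a black rocker switch (near its -x end, pivot 45 mm from the origin towards -x and 67 mm above the bench) and two round sockets (+x half). Press from above; it slides if pushed sideways.
- rocker (a joint): The outlet box's rocker switch: a black plate 70 (box x) x 36 (box y) x 8 mm that see-saws about the box's y axis at its middle. 0 = off: the end with the white bar mark (the -x end, nearer the robot) stands up, slope 0.2 rad. 0.4 rad = on: that end fully down. About 2 N pressed near the end moves it; it stays where it is left.
- rocker_bar_end (a point): Point on the rocker's upper face at the middle of its width, 8 mm in from the end with the white bar mark; rides with the rocker. About 80 mm above the bench when off, 69 mm when on.
- console: Fixed function tester, a grey desk case 240 (x) x 310 (y) x 55 mm high to the robot's left. Origin: centre of its underside; x away from the operator, z up. Its flat deck carries the three keys in a row along y, 60 mm nearer the robot than the origin, and a display behind them.
- square_pod: Fixed black base plate, 50 x 50 x 8 mm high, on the tester's deck, carrying the square key. Origin: centre of its underside (on the deck); x and y lie along the plate's sides, z up. The three keys stand in a row 85 mm apart (nominally) across the deck and change places from run to run.
- round_pod: Fixed black base plate, 50 x 50 x 8 mm high, on the tester's deck, carrying the round key. Origin: centre of its underside (on the deck); x and y lie along the plate's sides, z up. The three keys stand in a row 85 mm apart (nominally) across the deck and change places from run to run.
- bar_pod: Fixed black base plate, 76 (x) x 44 (y) x 8 mm high, on the tester's deck, carrying the long bar key. Origin: centre of its underside (on the deck); x and y lie along the plate's sides, x along the bar key's length, z up. The three keys stand in a row 85 mm apart (nominally) across the deck and change places from run to run.
- square_key (a joint): The square key, grey, 30 x 30 mm (it clears the tester). Spring key: 0 = fully up, 0.007 m = fully down; about 1.5 N starts it moving and 5 N takes it to the bottom; it springs back up when let go.
- round_key (a joint): The round key, grey, 32 mm across (not used here). Spring key: 0 = fully up, 0.007 m = fully down; about 1.5 N starts it moving and 5 N takes it to the bottom; it springs back up when let go.
- bar_key (a joint): The long bar key, grey, 62 x 24 mm (it runs the test as long as it is held down). Spring key: 0 = fully up, 0.007 m = fully down; about 1.5 N starts it moving and 5 N takes it to the bottom; it springs back up when let go.
- square_top (a point): Centre of the upper face of the square key; goes down with it. 20 mm above the tester's deck (75 mm above the bench) when up.
- round_top (a point): Centre of the upper face of the round key; goes down with it. 20 mm above the tester's deck (75 mm above the bench) when up.
- bar_top (a point): Centre of the upper face of the bar key; goes down with it. 20 mm above the tester's deck (75 mm above the bench) when up.
- tin: Metal tin, 42 mm across, 34 mm high, on the tester's deck behind the keys. Origin: centre of its underside. Bystander, loose.
- flux_bottle: Small white bottle with black cap, 28 mm across, 62 mm high, between tester and outlet box. Origin: centre of its underside. Bystander, loose.
- screwdriver: Screwdriver, 190 mm long, lying on the bench in front of the tester. Bystander, loose.
- wrench: Wrench, 150 mm long, lying on the bench between the robot and the two devices. Bystander, loose.
- multimeter: Yellow handheld multimeter, 150 x 75 x 34 mm, lying on the bench to the right of the outlet box. Origin: centre of its underside. Bystander, loose.
- brush: Brush, 160 mm long, lying on the bench behind the gap between the two devices. Bystander, loose.
Mind the look-alikes: they are no part of the job. Leave any orange or pink look-alike of the outlet_box alone.

How it is judged:
On the way, in this order (a step that is already met when the one before it is completed fails the run):
1. the rocker is pressed on with the fingers (value of joint rocker above 0.32 rad and contact force between the fingers and outlet_box above 0.5 N), for 0.02 s.
2. with the power on, the square key is pressed down with the fingers (value of joint rocker above 0.32 rad and value of joint square_key above 0.0045 m and contact force between the fingers and square_pod above 0.5 N), for 0.02 s.
3. the square key is let up again (value of joint rocker above 0.32 rad and value of joint square_key below 0.002 m), for 0.05 s.
4. the bar key is pressed down with the fingers (value of joint rocker above 0.32 rad and value of joint bar_key above 0.0045 m and contact force between the fingers and bar_pod above 0.5 N), for 0.1 s.
At the end, for the whole second after the job is handed in: Through the last second fingers hold the bar key over 4.5 of 7 mm down with over 0.5 N; rocker on (over 0.32 of 0.4 rad); square and round keys up (under 2 mm); outlet box flat, within 40 mm of its start, each bystander within 30 mm (all of step 4 and value of joint each of square_key, round_key below 0.002 m and distance of outlet_box from where it was at the start of the episode below 0.04 m and height (world z) of outlet_box below 0.012 m and angle between outlet_box's own z axis and vertical below 0.1 rad and distance of each of tin, flux_bottle, screwdriver, wrench, multimeter, brush from where it was at the start of the episode below 0.03 m); the arm keeps its last pose, push and grip.
It fails at once if the round key is pressed (more than 3.5 mm) (value of joint round_key above 0.0035 m).
It fails at once if a key is pressed (more than 3.5 mm) before the rocker is on (value of joint rocker below 0.3 rad and value of joint any of square_key, bar_key above 0.0035 m).
It fails at once if the square and bar keys are pressed together (more than 3.5 mm) (value of joint each of square_key, bar_key above 0.0035 m).
It fails at once if the outlet box is lifted, tipped or pushed more than 40 mm away (height (world z) of outlet_box above 0.012 m or angle between outlet_box's own z axis and vertical above 0.15 rad or distance of outlet_box from where it was at the start of the episode above 0.04 m).
It fails at once if a bystander is moved more than 30 mm (distance of any of tin, flux_bottle, screwdriver, wrench, multimeter, brush from where it was at the start of the episode above 0.03 m).
It also fails if it takes over 38 s, if anything falls off the work surface, if the arm or the gripper's body presses on something with over 40 N, if the wrist force passes 120 N, or if a joint passes its speed limit or range.

## Working session

There is one attempt and no reset: what is moved stays moved. The work goes in short steps, Python scripts to look and compute and a tool call to move; the robot and the scene stay as the last step left them, time stands still between calls to the robot, and variables do not carry over. Pictures are saved under pics/ and viewed, at most 10 in all, crops included, and the job is handed in when it is done.

Besides the shell and the picture viewer there is one more tool, called as name(argument=value, ...), one argument or row to a line, values as JSON. move_arm: Moves the arm, as the interface text tells. Its arguments: {"type":"object","properties":{"rows":{"type":"array","items":{"type":"number","minimum":-1,"maximum":1}},"force":{"type":"number"}},"required":["rows"]}

```bash
mkdir -p pics
cat > h.py <<'E'
import numpy as np, cv2
from bench import env
from scipy.spatial.transform import Rotation as R
def ray(name,px,z,P=None):
    p=P or env.camera_params(name); f=200/np.tan(np.radians(p["fovy"])/2)
    V=np.array(p["view"]); d=V[:3,:3].T@np.array([(px[0]-p["cx"])/f,(px[1]-p["cy"])/f,1]); c=-V[:3,:3].T@V[:3,3]
    return c+d*(z-c[2])/d[2]
def proj(name,X):
    p=env.camera_params(name); f=200/np.tan(np.radians(p["fovy"])/2)
    V=np.array(p["view"]); q=V[:3,:3]@X+V[:3,3]; return q[:2]/q[2]*f+[p["cx"],p["cy"]]
E
python3 - <<'E'
from h import *
s=env.read_state(); print(s, env.tip_reach)
for n in("scene","side"):
    cv2.imwrite(f"pics/{n}0.png",env.read_camera(n)); p=env.camera_params(n); print(n,p)
E
```

```text
{'clock': 0.0, 'joints': array([-1.27818097,  0.69003025, -0.19450721,  1.56637373,  0.15733071,
        0.90249521, -0.21511446]), 'joint_velocities': array([ 0.00067584,  0.00044206, -0.00063818,  0.00031571,  0.00164972,
        0.00166943, -0.00030446]), 'joint_efforts': array([-1.27893504e-04, -5.39609993e+01, -1.26637079e+00, -1.58543622e+01,
        9.08338639e-03,  9.58009274e-03, -1.73034174e-06]), 'position': array([0.15985827, 0.6035698 , 0.25544706]), 'eef_rot': array([ 1.29003388e-01,  9.91643692e-01, -9.54816799e-04, -4.21028623e-05]), 'force': array([ 0.54180961, -0.24199111, -0.7662794 ]), 'torque': array([0.03409253, 0.02505758, 0.01259149]), 'finger_force': 0.0, 'width': 0.9981476877416717} 0.025
scene {'fovy': 47.40793771789342, 'cx': 314.48377532701306, 'cy': 197.95716972193043, 'view': array([[ 0.53314928,  0.84569697,  0.02341951, -0.21823082],
       [ 0.53179839, -0.31347326, -0.78671786, -0.22401071],
       [-0.65798352,  0.43189251, -0.61686833,  1.55417221],
       [ 0.        ,  0.        ,  0.        ,  1.        ]])}
side {'fovy': 56.569088525827105, 'cx': 318.2714429181165, 'cy': 199.37111148878313, 'view': array([[ 9.75569828e-01, -2.19689044e-01, -4.85390020e-04,
        -4.95620354e-01],
       [-1.32460297e-01, -5.86448923e-01, -7.99081930e-01,
         1.10784883e-01],
       [ 1.75264889e-01,  7.79624516e-01, -6.01221950e-01,
         1.01554102e+00],
       [ 0.00000000e+00,  0.00000000e+00,  0.00000000e+00,
         1.00000000e+00]])}
```

View pics/scene0.png

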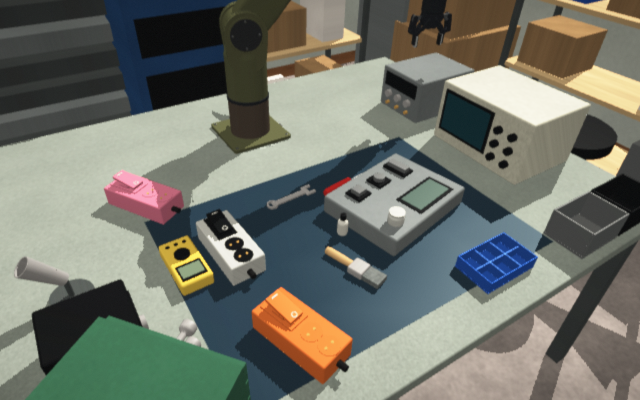

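View pics/side0.png

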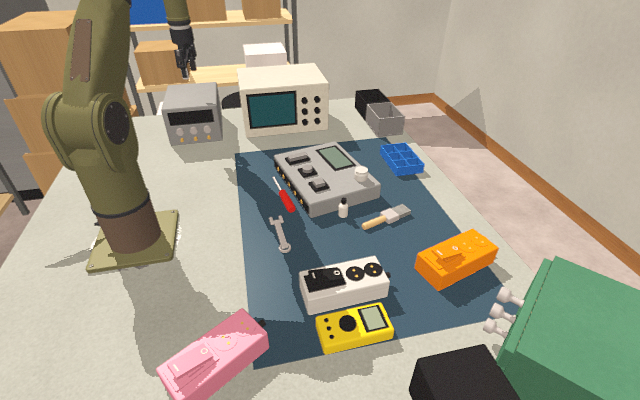

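The scene view shows the white outlet box at about (230,245) with its rocker at (220,222). The keys are at about (358,194), (378,180) and (398,169). I'll enlarge both views in one composite.

Run:
```python
from h import *
a=cv2.imread("pics/scene0.png"); b=cv2.imread("pics/side0.png")
c=lambda im,x,y,w,h:cv2.resize(im[y:y+h,x:x+w],(400,300),interpolation=cv2.INTER_CUBIC)
# 80x60 windows x5
cv2.imwrite("pics/c1.png",np.vstack([np.hstack([c(a,335,148,80,60),c(a,190,203,80,60)]),np.hstack([c(b,272,140,80,60),c(b,298,250,100,75)])]))
```

```text
(no output)
```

View pics/c1.png

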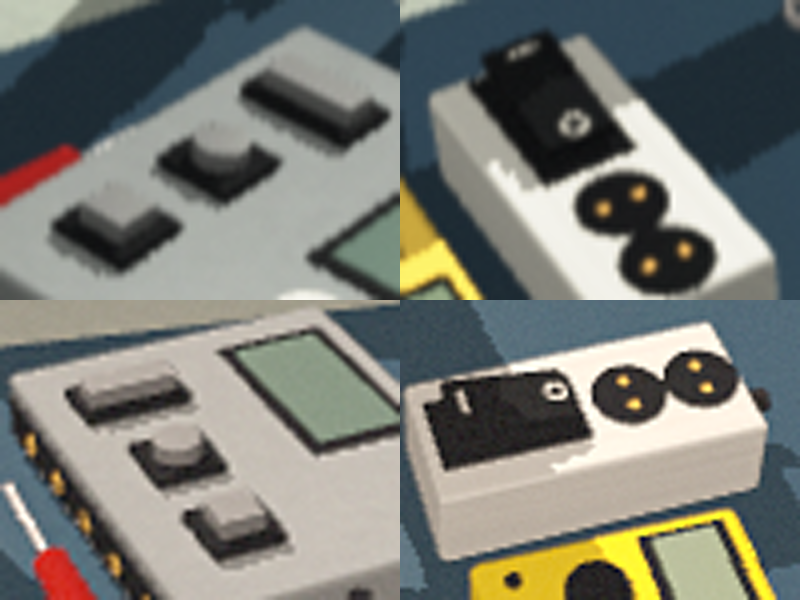

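The composite shows the square key nearest the box, the round key in the middle and the bar key at +y. Scene key tops are square (359,189), round (379,177) and bar (396.6,166.4), with the bar mark at (214,212). In the side view these are (319,181), (307.6,169), (297.6,156) and (313.5,275).

Run:
```python
from h import *
for k,z,a,b in[("sq",.075,(359,189.2),(319,181.4)),("rd",.075,(379,177),(307.6,169)),("bar",.075,(396.6,166.4),(297.6,156)),("mark",.080,(214.4,212),(313.5,275)),("O",.066,(190+173/5,203+125/5),(298+157/4,250+90/4)),("bot",.03,(342,230),(343,210))]:
    print(k,ray("scene",a,z).round(4),ray("side",b,z).round(4))
# box top corners scene
for p in[(190+30/5,203+100/5),(190+185/5,203+37/5),(190+372/5,203+240/5)]: print(ray("scene",p,.055).round(3))
for p in[(298+10/4,250+85/4),(298+312/4,250+23/4),(298+368/4,250+125/4),(298+40/4,250+190/4)]: print(ray("side",p,.055).round(3))
s=env.read_state(); print(R.from_quat(s["eef_rot"]).as_matrix().round(3))
```

```text
sq [0.5257 0.0619 0.075 ] [0.5238 0.0598 0.075 ]
rd [0.509  0.1418 0.075 ] [0.5042 0.135  0.075 ]
bar [0.4937 0.2169 0.075 ] [0.4878 0.2209 0.075 ]
mark [ 0.4274 -0.298   0.08  ] [ 0.4302 -0.2984  0.08  ]
O [ 0.4778 -0.2951  0.066 ] [ 0.4863 -0.2908  0.066 ]
bot [ 0.5936 -0.0363  0.03  ] [ 0.5735 -0.0338  0.03  ]
[ 0.414 -0.343  0.055]
[ 0.408 -0.26   0.055]
[ 0.584 -0.245  0.055]
[ 0.408 -0.259  0.055]
[ 0.594 -0.251  0.055]
[ 0.597 -0.332  0.055]
[ 0.41  -0.336  0.055]
[[-0.967  0.256 -0.   ]
 [ 0.256  0.967 -0.002]
 [-0.    -0.002 -1.   ]]
```

move_arm(
  rows=[-1,-0.816,-0.579,0,0,0,0,-1,-0.816,-0.579,0,0,0,0,-1,-0.816,-0.579,0,0,0,0,-1,-0.816,-0.579,0,0,0,0,-1,-0.816,-0.579,0,0,0,0,-1,-0.816,-0.579,0,0,0,0,-1,-0.816,-0.579,0,0,0,0,-1,-0.816,-0.579,0,0,0,0],
  force=40,
)

```text
clock: 0.9
position: [0.4169, 0.2951, 0.2561]
eef_rot: [0.129, 0.992, -0.0, -0.0]
force: [0.3, 0.6, 0.3]
width: -0.0
finger_force: 0.0
```

move_arm(
  rows=[-1,-0.292,-0.844,0,0,0,0,-1,-0.292,-0.844,0,0,0,0,-1,-0.292,-0.844,0,0,0,0,-1,-0.292,-0.844,0,0,0,0,-1,-0.292,-0.844,0,0,0,0,-1,-0.292,-0.844,0,0,0,0,-1,-0.292,-0.844,0,0,0,0,-1,-0.292,-0.844,0,0,0,0],
)

```text
clock: 1.7
position: [0.4454, -0.104, 0.2562]
eef_rot: [0.129, 0.992, 0.0, -0.0]
force: [1.0, 1.0, 0.6]
width: -0.005
finger_force: 0.0
```

Run:
```python
from h import *
s=env.read_state(); p=env.camera_params("wrist"); cv2.imwrite("pics/w1.png",env.read_camera("wrist"))
M=R.from_quat(s["eef_rot"]).as_matrix(); print(s["position"],s["joints"].round(2))
print(proj("wrist",np.array([.429,-.298,.08])))
print(M.T@(np.array([.429,-.298,.125])-s["position"])/.5)
```

```text
[ 0.44542267 -0.10396065  0.25617293] [ 0.33  0.49 -0.3   2.05  0.23  0.64  1.19]
[114.07787964 221.80838708]
[-0.06759084 -0.38361385  0.26226159]
```

View pics/w1.png

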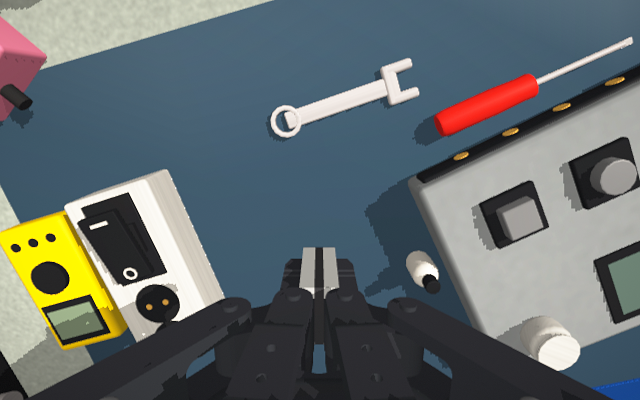

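The wrist view shows the bar mark at (98,224), the square key top at (518,220) and the round key at (612,176). The rocker's raised end is about (82–115, 195–215). I'll move closer over the rocker.

move_arm(
  rows=[-1,-0.066,-0.34,0.1,0,0,0,-1,-0.066,-0.34,0.1,0,0,0,-1,-0.066,-0.34,0.1,0,0,0,-1,-0.066,-0.34,0.1,0,0,0,-1,-0.066,-0.34,0.1,0,0,0,-1,-0.066,-0.34,0.1,0,0,0],
)

```text
clock: 2.35
position: [0.4338, -0.2747, 0.2057]
eef_rot: [0.13, 0.992, 0.0, -0.0]
force: [0.9, 0.3, 0.3]
width: 0.0
finger_force: 0.0
```

Run:
```python
from h import *
s=env.read_state(); p=env.camera_params("wrist"); cv2.imwrite("pics/w2.png",env.read_camera("wrist"))
M=R.from_quat(s["eef_rot"]).as_matrix(); print(s["position"],s["joint_velocities"].round(2))
print(proj("wrist",np.array([.429,-.298,.08])))
print(M.T@(np.array([.429,-.298,.115])-s["position"])/.5)
```

```text
[ 0.43376681 -0.27465908  0.20574744] [-0.04 -0.02 -0.03  0.01 -0.   -0.    0.  ]
[283.9514705 202.2911195]
[-0.00299355 -0.0477007   0.18145567]
```

View pics/w2.png

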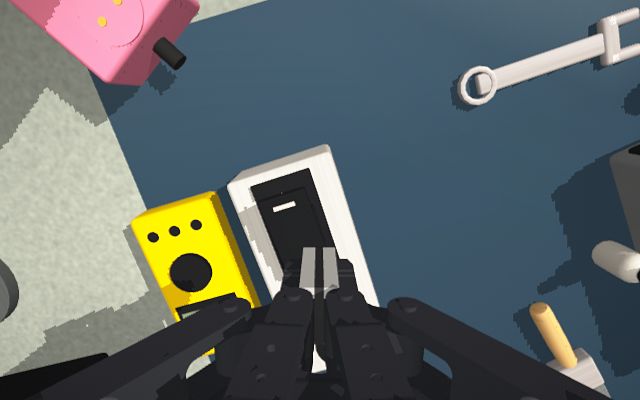

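The mark is at (284,208) against a prediction of (284,202), a 2 mm difference, so the estimate holds. Pressing now.

move_arm(
  rows=[-1,-0.005,-0.047,0.08,0,0,0,-1,-0.005,-0.047,0.16,0,0,0,-1,-0.005,-0.047,0.19,0,0,0,-1,-0.005,-0.047,0.2,0,0,0,-1,-0.005,-0.047,0.21,0,0,0,-1,-0.005,-0.047,0.22,0,0,0,-1,-0.005,-0.047,0.228,0,0,0,-1,-0.005,-0.047,0.228,0,0,0],
)

```text
clock: 3.2
position: [0.4301, -0.2971, 0.0956]
eef_rot: [0.129, 0.992, -0.0, 0.0]
force: [-7.9, 5.4, 29.2]
width: 0.001
finger_force: 14.8
```

Run:
```python
from h import *
s=env.read_state(); cv2.imwrite("pics/s2.png",cv2.resize(env.read_camera("side")[225:325,280:400],(720,600),interpolation=cv2.INTER_CUBIC))
print(s["position"],s["force"])
```

```text
[ 0.43012731 -0.29710301  0.09558978] [-7.89888526  5.36452445 29.16865295]
```

View pics/s2.png

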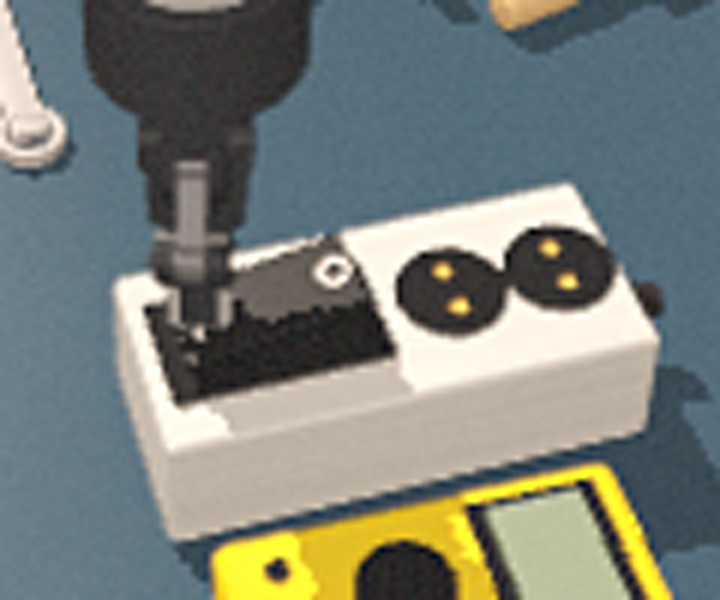

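The side view shows the "O" end raised and the bar-mark end fully down under the fingers, with 29 N at the stop, so the rocker is on. Next is the square key.

move_arm(
  rows=[-1,0,0,-0.1,0,0,0,-1,0,0,-0.2,0,0,0,-1,0,0.1,-0.2,0,0,0,-1,0,0.2,-0.2,0,0,0,-1,0,0.3,-0.2,0,0,0,-1,0,0.4,-0.2,0,0,0,-1,0,0.5,-0.2,0,0,0,-1,0,0.6,-0.2,0,0,0],
)

```text
clock: 4.05
position: [0.5085, -0.0057, 0.1933]
eef_rot: [0.129, 0.992, 0.0, 0.002]
force: [0.9, -0.2, -0.5]
width: 0.003
finger_force: 0.0
```

Run:
```python
from h import *
env.read_camera("side");env.read_camera("side");env.read_camera("side")
s=env.read_state(); p=env.camera_params("wrist"); cv2.imwrite("pics/w3.png",env.read_camera("wrist"))
M=R.from_quat(s["eef_rot"]).as_matrix(); print(s["position"],s["joint_velocities"].round(2))
for t in[(.525,.061,.075),(.491,.218,.075)]:
  t=np.array(t); print(proj("wrist",t), M.T@(t+[0,0,.025]-s["position"])/.5)
```

```text
[ 0.50920315 -0.00244172  0.19336036] [ 0.08 -0.    0.07  0.04  0.02  0.02  0.01]
[419.34852816 202.85154685] [0.00137617 0.12995519 0.18727506]
[655.4766455   93.02436912] [0.14482527 0.4174301  0.18800532]
```

View pics/w3.png

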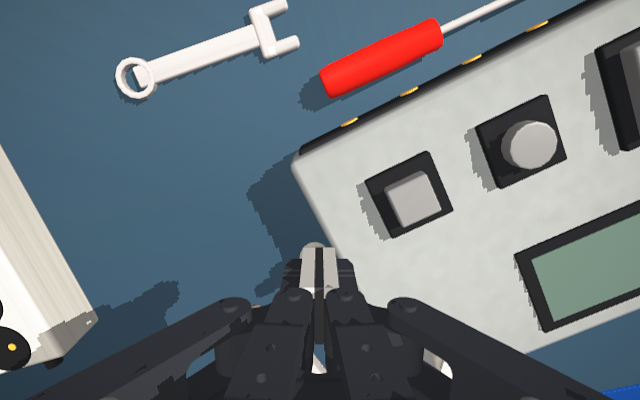

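The square key top is at (413,199), about 3 mm from the prediction, and the round key is at (533,145). I'll hover over the square key, then check the pose.

move_arm(
  rows=[-1,0.002,0.08,0,0,0,0,-1,0.002,0.122,0.05,0,0,0,-1,0.002,0.122,0.13,0,0,0,-1,0.002,0.122,0.13,0,0,0,-1,0.002,0.122,0.13,0,0,0,-1,0.002,0.122,0.13,0,0,0],
)

```text
clock: 4.85
position: [0.5229, 0.0496, 0.1289]
eef_rot: [0.13, 0.991, -0.0, 0.001]
force: [0.5, -0.2, 0.3]
width: 0.0
finger_force: 0.0
```

Run:
```python
from h import *
s=env.read_state()
M=R.from_quat(s["eef_rot"]).as_matrix(); print(s["position"],s["joint_velocities"].round(2))
a=ray("wrist",(0,0),.1)
im=env.read_camera("wrist"); cv2.imwrite("pics/w4.png",im)
for t in[(.525,.061,.075),(.523,.058,.075),(.491,.218,.075)]:
  t=np.array(t); print(proj("wrist",t), M.T@(t+[0,0,.025]-s["position"])/.5)
```

```text
[0.52286165 0.04962037 0.12892173] [-0.   -0.01 -0.01 -0.   -0.   -0.01 -0.  ]
[341.06204869 237.29247483] [0.0018926  0.0230759  0.05784514]
[334.47211677 235.19369631] [0.00420586 0.01624591 0.05783767]
[656.02840695  88.28958243] [0.14874038 0.30883043 0.05756207]
```

View pics/w4.png

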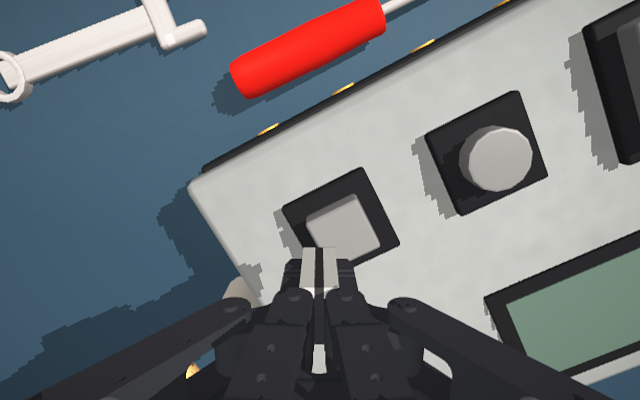

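The square top's centre is at (343,230), within 3 mm of the prediction. I'll press it and release in one call.

move_arm(
  rows=[-1,0.006,0.024,0.02,0,0,0,-1,0.006,0.024,0.05,0,0,0,-1,0.006,0.024,0.066,0,0,0,-1,0.006,0.024,0.076,0,0,0,-1,0.006,0.024,0.076,0,0,0,-1,0.006,0.024,0.076,0,0,0],
)

```text
clock: 5.5
position: [0.5227, 0.0654, 0.0926]
eef_rot: [0.128, 0.992, 0.001, 0.002]
force: [-5.7, 2.7, 32.0]
width: -0.001
finger_force: 15.8
```

Bottomed out at 32 N with the tip at z = 0.068, so the square key went fully down. Release and move over to the bar key.

move_arm(
  rows=[-1,0,0,-0.06,0,0,0,-1,0,0,-0.12,0,0,0,-1,0.05,0.095,-0.12,0,0,0,-1,0.1,0.19,-0.12,0,0,0,-1,0.142,0.285,-0.12,0,0,0,-1,0.142,0.285,-0.12,0,0,0,-1,0.142,0.285,-0.09,0,0,0,-1,0.142,0.285,-0.09,0,0,0],
)

```text
clock: 6.3
position: [0.4888, 0.2194, 0.1332]
eef_rot: [0.128, 0.992, -0.001, -0.001]
force: [-0.2, -0.5, -0.1]
width: -0.0
finger_force: 0.0
```

Run:
```python
from h import *
env.read_camera("side");env.read_camera("side")
s=env.read_state()
M=R.from_quat(s["eef_rot"]).as_matrix(); print(s["position"],s["joint_velocities"].round(2))
im=env.read_camera("wrist"); cv2.imwrite("pics/w5.png",im)
for t in[(.491,.218,.075),(.525,.061,.075)]:
  t=np.array(t); print(proj("wrist",t), M.T@(t+[0,0,.025]-s["position"])/.5)
```

```text
[0.48985621 0.2185548  0.13420402] [ 0.01 -0.01 -0.   -0.01 -0.   -0.   -0.  ]
[318.81398361 236.99865505] [-0.0025264  -0.00039648  0.0684075 ]
[ 76.16918172 352.58722207] [-0.14889107 -0.28639873  0.06871154]
```

View pics/w5.png

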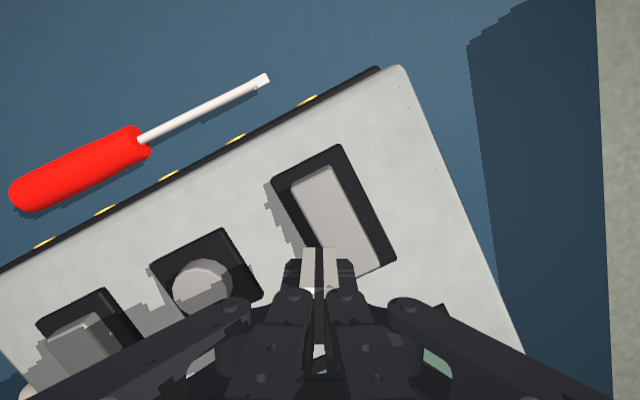

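The bar key top's centre is at (337,224) against the predicted (319,237), so I'll correct by +8 mm in tool x and +10 mm in tool y. That also matches the 85 mm spacing. Press and hold.

move_arm(
  rows=[-1,0.013,0.02,0.02,0,0,0,-1,0.013,0.02,0.05,0,0,0,-1,0.013,0.02,0.074,0,0,0,-1,0.013,0.02,0.086,0,0,0,-1,0.013,0.02,0.086,0,0,0,-1,0.013,0.02,0.086,0,0,0,-1,0.013,0.02,0.086,0,0,0,-1,0.013,0.02,0.086,0,0,0],
)

```text
clock: 7.25
position: [0.486, 0.2319, 0.0929]
eef_rot: [0.129, 0.992, 0.001, 0.0]
force: [-4.3, 1.1, 18.0]
width: -0.0
finger_force: 8.9
```

Run:
```python
from h import *
im=env.read_camera("wrist"); b=env.read_camera("side")
cv2.imwrite("pics/w6.png",np.hstack([cv2.resize(im[100:400,120:520],(400,300)),cv2.resize(b[140:320,200:440],(400,300))]))
s=env.read_state(); print(s["position"],s["force"],s["joint_velocities"].round(3))
```

```text
[0.48600824 0.23187866 0.09289253] [-3.71617829  0.1797839  18.14534235] [ 0.002 -0.001  0.001  0.001  0.     0.    -0.   ]
```

View pics/w6.png

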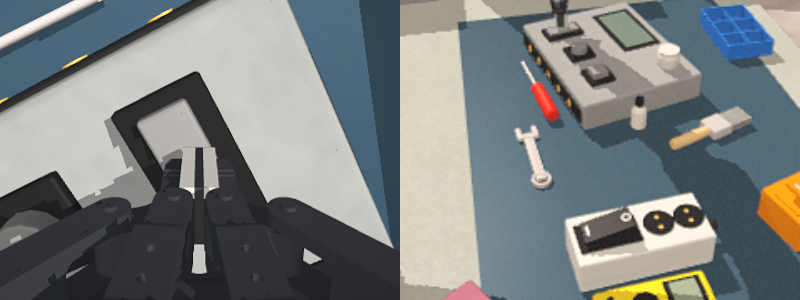

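The fingers hold the bar key down with 18 N at the stop (tip z = 0.068). The side view shows the rocker on and everything else in place, so I'm handing in.

```bash
python3 -c "
from bench import env
print(env.sign_off())"
```

```text
the job is handed in; nothing more can be done
None
```

I handed the job in with the rocker switched on, the square key pressed and released, and the bar key held down at about 18 N; the hand-in returned no verdict.

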